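# Open the glaze valve and prime the dosing pump

### The job

Get the glaze dosing station ready: turn the valve's small handwheel anticlockwise until the valve is fully open, following the wheel as its stem rises. Only then push the pump's spring toggle all the way towards the raised bar on its box, hold it there for at least a second, and let it spring back to the middle. Never push the toggle the other way, and leave the tub under the spout and the other goods where they stand.

Things in the scene. Friction and masses are not known exactly. Their poses are not given: they have to be found in the camera images.
- valve (a joint): opening angle of the dark steel handwheel, rad: 0 = shut, 4.2 = fully open at the stop; grows anticlockwise seen from the wheel's top (right-handed about its outward axis). Starts 0.1 to 1.1 open. The stem rises outward 4 mm per rad; friction (about 0.12 N m) holds it where it is left.
- wheel_mid (a point): centre of the handwheel, mid-plane of its rim; z = stem axis pointing outward, leaning 35 deg from vertical to the station's -x side (robot's side); x, y turn with the wheel. Rim 64 mm across outside, 10 mm round bar, 3 thin spokes, hub 18 mm wide, 12 mm above mid-plane. Bonnet 32 mm wide, its top 46 mm below when shut: fingers straddling the rim may reach 25 mm below mid-plane.
- station: fixed steel drip board, 200 x 435 x 8 mm, origin at its underside under the valve. Spout 100 mm to its -y side, valve at 0 (pipe 100 mm above the table), pump at x +60, y +70 mm, lidded white pail 176 mm across and 185 mm high at x +60, y +195 mm.
- toggle (a joint): angle of the spring-centred toggle, rad: 0 = upright and at rest, +0.45 = fully over towards the raised bar, -0.45 = fully over the other way; it springs back to 0 when let go (about 0.3 N m per rad, some 3 N at the tip when fully over).
- toggle_tip (a point): centre of the top end of the toggle: a black paddle 18 mm wide (across the push), 9 mm thick (along the push) and 22 mm tall on a 9 mm steel shank. The pivot is 50 mm below the tip and 57 mm above the table; the upright tip is 107 mm above the table.
- box_top (a point): centre of the top face of the fixed grey switch box, 130 (x) x 85 (y) x 55 mm high; the toggle stands here in a low round collar. x points to the raised steel bar, 60 mm long and 6 mm high, that crosses the top 53 mm from the centre at the end away from the robot: push the toggle along +x.
- catch_tub_mid (a point): centre of the loose open white tub, 84 mm across, 55 mm high, under the spout; leave alone
- filling_tub_mid (a point): centre of a loose lidded white tub, 84 mm across, 85 mm high; leave alone
- carton_mid (a point): centre of a loose cardboard carton 70 x 90 x 60 mm; leave alone
- jar_mid (a point): centre of a loose amber glass jar, 70 mm across, 100 mm high; leave alone
Not all that is in view belongs to the job. Of the things shaped like the part that bears toggle, the grey one is meant.

How it is judged:
By the outcome, as a careful person would: the job done as asked, in the order asked, and still so for the second after the job is handed in, with the robot touching nothing.
It also fails if it takes over 70 s, if anything falls off the work surface, if the arm or the gripper's body presses on something with over 40 N, if the wrist force passes 120 N, or if a joint passes its speed limit or range.

### The arm

A 6-joint arm with a two-finger parallel gripper is mounted at the origin on the work surface. World frame = base frame: x ahead of the robot, y to its left, z up, the work surface at z = 0. Lengths are in m, angles in rad, forces in N, time in s.
With the tool pointing down it reaches from about 0.325 to 0.775 m from the base axis. Payload 5.5 kg.
Tool frame: the origin (TCP) lies at the very end of the fingers, on their centre line; the grasp point (between the pads) lies 19 mm behind it; z points along the fingers, y is the line along which they close (so a half turn about z gives the same grasp; the last joint's range is limited). The gripper opens to 85 mm and grips with 20 to 120 N. Pads are 22 mm wide; open, the fingers measure 114 mm over their backs; the gripper's body (76 mm by 85 mm) begins 54 mm behind the grasp point. The pads swing forward as they close: fully open they stand 13 mm farther back than shut.
Start: joints at [-1.394, 0.091, 1.231, -0, 1.82, -0.057], TCP at [0.139, -0.584, 0.201] pointing down, gripper open.
Joint ranges: [-2.87, 2.87], [-0.86, 2.18], [0.17, 2.46], [-1.51, 4.65], [0.06, 2.69], [-2.65, 2.65]. Speed limits (rad/s): [2.57, 2.57, 3.01, 3.14, 3.14, 3.14].

### API

Orientations are given as a rotation vector (axis times angle).
In Python, from rig import bot gives the robot as it stands. Calls block until the motion is done:
- bot.goto(position, orientation): joint-space move of the TCP to a pose.
- bot.move_l(position, rotation=None, velocity=0.15, f_stop=None): straight line of the TCP; rotation=None keeps the orientation; velocity is the mean speed in m/s. With f_stop (N) it stops when the force on the tool has changed by that much, and returns True; else False.
- bot.goto_joints(angles): joint-space move.
- bot.grip(opening): finger opening in m; the grip force is fixed at half the most; returns when the fingers have stopped.
- bot.dwell(seconds).
- bot.ik(position, orientation): joint angles nearest the present ones, or None.
- bot.read_camera(name): name is "scene" or "side" or "wrist"; returns (picture, depth): 384x512x3 uint8, blue, green, red; 384x512 float32, m along the optical axis (not along the pixel's ray), 0 where there is no reading.
- bot.calibration(name): a dict with "mtx" (3x3 intrinsics, pixels), "extrinsics" (4x4, takes a point from world to camera coordinates); the wrist camera has in their place "tool_from_camera" (4x4, takes a point from camera to tool coordinates, whose origin is the TCP and whose axes are the flange's). Camera axes: x right, y up, looking along -z (the intrinsics and any distortion apply to the point x, -y, -z); pixel columns grow to the right and rows downward; lengths in m; the calibration is good to about 2 mm. A picture is of the moment at which its call begins: read the wrist's pose just before it. calibration takes no time and is no camera call.
A pose or a line that the arm cannot do raises bot.Unreachable and nothing moves.
- bot.hand_in(): hands the job in; it is judged then, once.
Readings, each from a call of its own:
- bot.get_clock(): time.
- bot.get_joints(): joint angles.
- bot.get_joint_vel(): joint speeds.
- bot.get_joint_torque(): joint torques, N m.
- bot.get_tool_pos(): TCP position.
- bot.get_ee_rot(): TCP orientation.
- bot.get_wrist_force(): force on the tool from outside, world axes, zero at the start.
- bot.get_torque(): the same for the moment, N m.
- bot.get_grip_width(): finger opening in m.
- bot.get_grasp_force(): force on a finger pad.
Only numpy, scipy, OpenCV 4.12 (cv2) and the standard library are available. Lean on these libraries where they do the work, as an engineer would, in place of code of your own. Each camera call takes 0.05 s, during which the arm holds its last target. There are 200 camera calls.

## Working session

There is one attempt and no reset: what is moved stays moved. The work goes in short steps, each a Python script; the robot and the scene stay as the last script left them, time stands still between calls to the robot, and variables do not carry over. Pictures are saved under pics/ and viewed, at most 10 in all, crops included, and the job is handed in when it is done.

```bash
ls; mkdir -p pics
cat > h.py <<'E'
import numpy as np, cv2
from rig import bot
from scipy.spatial.transform import Rotation as R
def cloud(name):
    T=None
    if name=="wrist":
        p=np.array(bot.get_tool_pos()); r=R.from_rotvec(bot.get_ee_rot()).as_matrix()
    img,d=bot.read_camera(name); c=bot.calibration(name); K=np.array(c["mtx"])
    v,u=np.mgrid[:384,:512]
    dist=c.get("dist",None)
    P=np.stack([(u-K[0,2])/K[0,0]*d,-(v-K[1,2])/K[1,1]*d,-d],-1)
    if name=="wrist":
        M=np.array(c["tool_from_camera"]); W=(P@M[:3,:3].T+M[:3,3])@r.T+p
    else:
        E=np.linalg.inv(np.array(c["extrinsics"])); W=P@E[:3,:3].T+E[:3,3]
    W[d<=0]=np.nan
    return img,d,W
E
python3 - <<'E'
from h import *
ims=[]
for n in ("scene","side","wrist"):
    c=bot.calibration(n); print(n,{k:np.round(v,4).tolist() if not isinstance(v,str) else v for k,v in c.items()})
    i,d,W=cloud(n); np.savez(f"{n}.npz",i=i,d=d,W=W); print((d>0).mean())
    cv2.imwrite(f"pics/{n}.png",i)
print(bot.get_clock())
E
```

```text
pics
scene {'mtx': [[473.7827, 0.0, 257.347], [0.0, 473.7827, 196.542], [0.0, 0.0, 1.0]], 'extrinsics': [[0.0247, 0.9997, -0.0063, -0.1353], [-0.6476, 0.0209, 0.7617, 0.1755], [0.7615, -0.0147, 0.6479, -2.0146], [0.0, 0.0, 0.0, 1.0]]}
0.9959157307942709
side {'mtx': [[419.6769, 0.0, 265.7019], [0.0, 419.6769, 198.0027], [0.0, 0.0, 1.0]], 'extrinsics': [[-0.852, -0.523, 0.023, 0.4293], [0.314, -0.4754, 0.8218, -0.1806], [-0.4189, 0.7074, 0.5693, -1.4142], [0.0, 0.0, 0.0, 1.0]]}
0.9652964274088541
wrist {'mtx': [[290.8264, 0.0, 253.2033], [0.0, 290.8264, 191.4104], [0.0, 0.0, 1.0]], 'tool_from_camera': [[0.0015, 0.9523, 0.3051, 0.0777], [1.0, -0.0015, -0.0, 0.0003], [0.0004, 0.3051, -0.9523, -0.1722], [0.0, 0.0, 0.0, 1.0]]}
0.9959157307942709
0.15
```

View pics/scene.png

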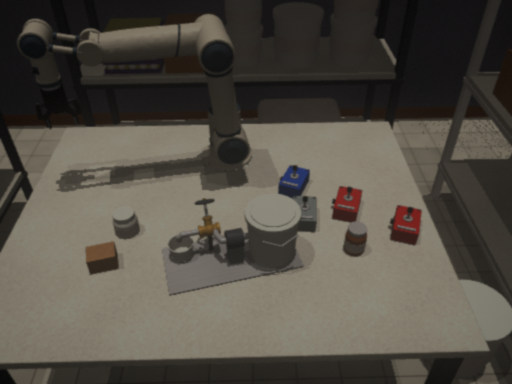

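View pics/side.png

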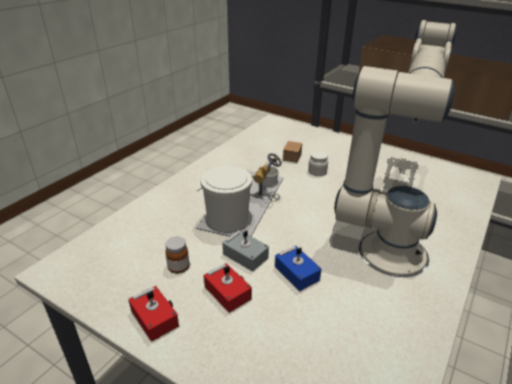

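The scene view shows the handwheel at (205,202), the pail at (272,230), the jar at (355,238), the filling tub at (125,222) and the carton at (102,257). There are four toggle boxes: grey (308,212), blue (294,180) and red at (347,203) and (405,223). In the side view, grey is at (245,249), blue (298,267), and red (228,286) and (153,312). I choose grey in both views. Next is a close crop and the geometry.

Run:
```python
from h import *
a=np.load("scene.npz");b=np.load("side.npz")
c1=cv2.resize(a['i'][180:280,155:335],None,fx=4,fy=4,interpolation=2)
c2=cv2.resize(b['i'][140:280,190:330],None,fx=2.85,fy=2.85,interpolation=2)
c2=cv2.resize(b['i'][220:275,215:300],(400,260),interpolation=2); c3=cv2.resize(b['i'][145:210,235:320],(320,245),interpolation=2)
o=np.zeros((600,720,3),np.uint8); o[:320,:720]=c1[:320,:720]; o[330:590,:400]=c2;o[330:575,400:720]=c3
cv2.imwrite("pics/crop.png",cv2.convertScaleAbs(o,alpha=1.6))
for n,z in (("scene",a),("side",b)):
    i,W=z['i'],z['W']; hsv=cv2.cvtColor(i,cv2.COLOR_BGR2HSV)
    def reg(x0,x1,y0,y1,z0,z1): 
        m=(W[...,0]>x0)&(W[...,0]<x1)&(W[...,1]>y0)&(W[...,1]<y1)&(W[...,2]>z0)&(W[...,2]<z1); return m
    # points of interest
    P={"scene":dict(wheel=(202,205),grey=(215,305),pail=(210,272),tub=(240,180),boardL=(280,170),boardR=(268,295)),
       "side":dict(wheel=(158,274),grey=(250,255),tog=(237,245),pail=(178,227),board=(222,205))}[n]
    for k,(v,u) in P.items(): print(n,k,W[v,u].round(3), i[v,u])
    # plausible grey box top: height ~.055 
    m=reg(.2,1,-.3,.6,.045,.065)&(hsv[...,1]<60)
    nn,lab,st,ce=cv2.connectedComponentsWithStats(m.astype(np.uint8))
    for j in range(1,nn):
        if st[j,4]>40:
            pts=W[lab==j]; print("top",st[j],ce[j].round(),pts.mean(0).round(3),[np.round(q,3) for q in cv2.minAreaRect(pts[:,:2].astype(np.float32))])
    m=reg(.2,1.0,-.4,.6,.003,.016)
    nn,lab,st,ce=cv2.connectedComponentsWithStats(m.astype(np.uint8))
    for j in range(1,nn):
        if st[j,4]>200:
            pts=W[lab==j]; print("board",st[j],[np.round(q,3) for q in cv2.minAreaRect(pts[:,:2].astype(np.float32))])
    m=reg(.2,1.0,-.4,.6,.178,.2)
    pts=W[m]; 
    if len(pts):print("pail",len(pts),cv2.minEnclosingCircle(pts[:,:2].astype(np.float32)))
```

```text
scene wheel [ 0.527 -0.041  0.196] [43 45 47]
scene grey [0.446 0.29  0.057] [88 93 94]
scene pail [0.565 0.168 0.19 ] [124 137 140]
scene tub [ 0.582 -0.126  0.085] [44 48 51]
scene boardL [ 0.679 -0.156  0.006] [102 108 114]
scene boardR [0.64  0.241 0.004] [63 70 75]
top [293 196  24  28 432] [307. 209.] [0.413 0.301 0.056] [array([0.407, 0.291]), array([0.084, 0.137]), np.float64(83.339)]
top [168 235  25  21 181] [180. 246.] [ 0.578 -0.131  0.055] [array([ 0.575, -0.13 ]), array([0.083, 0.08 ]), np.float64(84.496)]
top [250 244  46  17 170] [272. 255.] [0.626 0.166 0.055] [array([0.613, 0.172]), array([0.063, 0.147]), np.float64(2.574)]
top [227 248  17   9  67] [235. 253.] [0.614 0.048 0.055] [array([0.604, 0.049]), array([0.036, 0.048]), np.float64(13.825)]
board [ 159  236  146   62 3654] [array([0.592, 0.033]), array([0.229, 0.449]), np.float64(12.93)]
pail 1984 ((0.4234139919281006, 0.09280798584222794), 0.24982064962387085)
side wheel [ 0.502 -0.048  0.18 ] [80 91 98]
side grey [0.362 0.298 0.054] [141 145 140]
side tog [0.402 0.295 0.087] [56 58 57]
side pail [0.562 0.165
[... 539 characters left out ...]
66, 0.01 ]), np.float64(66.601)]
top [165 254  24  10  52] [175. 260.] [0.544 0.465 0.05 ] [array([0.545, 0.459]), array([0.071, 0.035]), np.float64(42.036)]
top [293 257  10   7  53] [298. 260.] [0.225 0.269 0.057] [array([0.227, 0.266]), array([0.028, 0.034]), np.float64(26.022)]
top [208 264  18  10  52] [217. 269.] [0.41  0.434 0.059] [array([0.41 , 0.433]), array([0.062, 0.015]), np.float64(74.566)]
top [222 277  10   7  51] [227. 280.] [0.359 0.454 0.057] [array([0.359, 0.454]), array([0.026, 0.024]), np.float64(36.981)]
board [196 177  87  60 965] [array([0.583, 0.037]), array([0.2  , 0.435]), np.float64(12.76)]
pail 1208 ((0.4237617254257202, 0.1258278489112854), 0.23469437658786774)
```

View pics/crop.png

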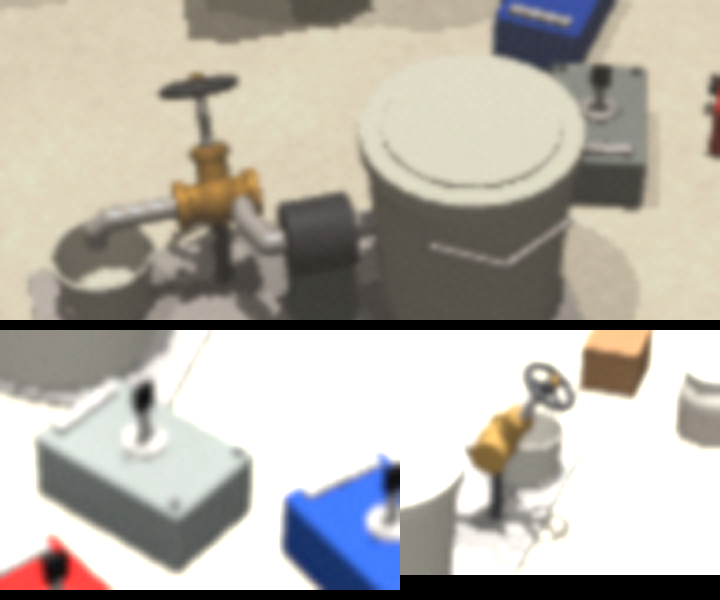

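The crop confirms it. The grey box has its paddle upright and the raised steel bar on its +x end beside the pail, at about (605,148) in the top crop. The handwheel is at about (198,87), leaning towards the robot. Next I locate the wheel roughly, move in front of it along the stem axis, and refine with the wrist camera.

```bash
cat >> h.py <<'E'
yaw=np.deg2rad(12.8); EX=np.array([np.cos(yaw),np.sin(yaw),0]); EY=np.array([-np.sin(yaw),np.cos(yaw),0])
N=np.cos(np.deg2rad(35))*np.array([0,0,1])-np.sin(np.deg2rad(35))*EX   # stem outward
U=np.cross(EY,N)  # in wheel plane
def tool(phi):  # z=-N, angle phi anticlockwise about N
    y=np.cos(phi)*EY+np.sin(phi)*U; z=-N
    # phi grows from EY towards -U or U: make it right-handed about N
    y=R.from_rotvec(N*phi).apply(EY); return R.from_matrix(np.stack([np.cross(y,z),y,z],1)).as_rotvec()
def wheelfit(W,c0,rad=.045):
    D=W-c0; h=D@N; a=D@EY; b=D@U
    m=(np.hypot(a,b)<rad)&(abs(h)<.02); return m
E
python3 - <<'E'
from h import *
from scipy.optimize import least_squares
for n in("scene","side"):
    W=np.load(n+".npz")['W']; c=np.array([.512,-.045,.188])
    for _ in range(4):
        D=W-c; m=(np.linalg.norm(np.nan_to_num(D,nan=9),axis=2)<.05)&(abs(D@N)<.015); P=W[m]; a=P@EY;b=P@U;h=P@N
        ca=(a.min()+a.max())/2; cb=(b.min()+b.max())/2; c=ca*EY+cb*U+np.median(h)*N
    print(n,m.sum(),c.round(4),np.ptp(a),np.ptp(b),h.std())
c=np.array([.515,-.045,.187])
for k in range(8):
    q=bot.ik(c+N*.08,tool(k*np.pi/4)); print(k, None if q is None else np.round(q,2))
E
```

```text
scene 93 [ 0.5046 -0.0444  0.1819] 0.06322631061243396 0.059677302632755835 0.004531385261434334
side 123 [ 0.4996 -0.045   0.1748] 0.0647859678954012 0.05808082806175918 0.0033916918352712338
0 [-0.49 -0.81  1.95  0.39  1.51 -2.21]
1 None
2 [-0.49 -0.81  1.95  0.39  1.51  2.5 ]
3 [-0.49 -0.81  1.95  0.39  1.51  1.71]
4 [-0.49 -0.81  1.95  0.39  1.51  0.93]
5 [-0.49 -0.81  1.95  0.39  1.51  0.14]
6 [-0.49 -0.81  1.95  0.39  1.51 -0.64]
7 [-0.49 -0.81  1.95  0.39  1.51 -1.43]
```

Run:
```python
from h import *
c=np.array([.502,-.0447,.178])
for d in(.08,.06,.04,0,-.019):
    q=bot.ik(c+N*d,tool(np.pi/2)); print(d,None if q is None else np.round(q,2))
for d in(.08,.07,.06,.05):
    if bot.ik(c+N*d,tool(np.pi/2)) is not None:
        bot.goto(c+N*d,tool(np.pi/2)); break
print(d,bot.get_tool_pos(),bot.get_joints(),bot.get_clock())
i,dd,W=cloud("wrist"); np.savez("w1.npz",i=i,d=dd,W=W); cv2.imwrite("pics/w1.png",i)
for _ in range(6):
    D=W-c; m=(np.linalg.norm(np.nan_to_num(D,nan=9),axis=2)<.045)&(abs(D@N)<.012); P=W[m]; a=P@EY;b=P@U;h=P@N
    r=np.hypot(a-c@EY,b-c@U); rim=r>.022
    c=(np.percentile(a,1)+np.percentile(a,99))/2*EY+(np.percentile(b,1)+np.percentile(b,99))/2*U+np.median(h[rim])*N
print(m.sum(),c.round(4),np.ptp(a),np.ptp(b),h[rim].std())
(cc,r)=cv2.minEnclosingCircle(np.stack([a,b],1).astype(np.float32)); print("circ",(cc[0]*EY+cc[1]*U+N*np.median(h[rim])).round(4),r)
print("rim top", np.percentile(h[rim],[10,50,90])-c@N)
s,_,V=np.linalg.svd(P[rim]-P[rim].mean(0),full_matrices=False)[0:3]; print("normal",V[2].round(3),N.round(3))
```

```text
0.08 [-0.51 -0.85  1.99  0.4   1.53  2.48]
0.06 [-0.49 -0.83  2.01  0.38  1.48  2.49]
0.04 [-0.46 -0.81  2.03  0.37  1.44  2.5 ]
0 [-0.41 -0.76  2.06  0.36  1.34  2.51]
-0.019 [-0.39 -0.73  2.08  0.35  1.3   2.52]
0.08 [ 0.4572938  -0.05526501  0.24361608] [-0.51470671 -0.85149236  1.99208128  0.39613325  1.52654647  2.48276057] 2.325
2609 [ 0.4987 -0.0509  0.1781] 0.06257110938972568 0.06237990126147591 0.0013243878279514086
circ [ 0.4984 -0.0499  0.1781] 0.03208163380622864
rim top [-0.0019953   0.          0.00120151]
normal [-0.558 -0.138  0.818] [-0.559 -0.127  0.819]
```

View pics/w1.png

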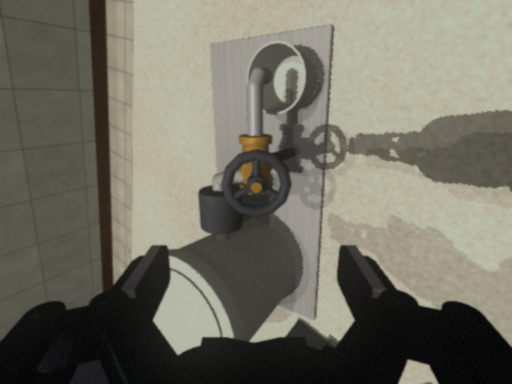

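The wrist view shows the wheel at (256,183), clear of the pail, with the fingers at (150,290) and (355,290). I'll add two more views with the tool turned about the same axis, so the camera calibration offset cancels.

```bash
cat >> h.py <<'E'
def fit(W,c):
    for _ in range(6):
        D=W-c; m=(np.linalg.norm(np.nan_to_num(D,nan=9),axis=2)<.045)&(abs(D@N)<.012); P=W[m]; a=P@EY;b=P@U;h=P@N
        r=np.hypot(a-c@EY,b-c@U); hh=np.percentile(h[r>.022],90)
        cc,rr=cv2.minEnclosingCircle(np.stack([a,b],1).astype(np.float32)); c=cc[0]*EY+cc[1]*U+N*np.median(h[r>.022])
    return c-N*(np.median(h[r>.022])-hh+.005),rr
E
python3 - <<'E'
from h import *
c=np.array([.4990,-.0495,.178]); p=bot.get_tool_pos()
print(fit(np.load("w1.npz")["W"],c))
for k in(2,3):
    bot.goto(p,tool(k*np.pi/2)); i,d,W=cloud("wrist"); print(k,fit(W,c),bot.get_clock(),bot.get_joints()[5])
E
```

```text
(array([ 0.50055391, -0.04941895,  0.17495021]), 0.03208163380622864)
2 (array([ 0.50140179, -0.0495154 ,  0.17533889]), 0.031818196177482605) 3.825 0.912005007148266
3 (array([ 0.50132972, -0.04914377,  0.17532115]), 0.03181369602680206) 5.275 -0.658712277630929
```

Run:
```python
from h import *
c=np.array([.501,-.0493,.1752]); ph=np.pi/2
bot.goto(c+N*.07,tool(ph))
print(bot.get_joints().round(2) if hasattr(bot.get_joints(),'round') else bot.get_joints(),bot.get_clock())
print(bot.move_l(c-N*.019,tool(ph),velocity=.06,f_stop=10),bot.get_wrist_force())
bot.grip(0.0); f0=np.array(bot.get_wrist_force()); print(bot.get_grip_width(),bot.get_grasp_force(),f0.round(1),np.array(bot.get_torque()).round(2),bot.get_clock())
p=np.array(bot.get_tool_pos()); print((p-c+N*.019).round(4))
for k in (1,2,3):
    a=.15*k; bot.move_l(c+N*(-.019+.004*a),tool(ph+a),velocity=.0006/.4)
    t=np.array(bot.get_torque()); print(a,np.array(bot.get_wrist_force()).round(1),(t@N).round(3),t.round(2),bot.get_grip_width(),bot.get_clock())
```

```text
[-0.52 -0.84  2.01  0.4   1.5   2.47] 7.9167
False [0.25713157 0.31858417 0.11679864]
-0.0005179061243848842 1.2049868144094944 [-0.6 -0.1  2.6] [ 0.01  0.08 -0.02] 10.3167
[ 0.0002 -0.0001  0.0006]
0.15 [-0.2  0.8  0.2] -0.057 [-0.05  0.37 -0.05] -0.0001696042104694338 10.6667
0.3 [ 0.2 -1.   0.5] 0.03 [-0.11  0.27  0.  ] 4.161601748489925e-05 11.0167
0.44999999999999996 [-0.2  0.7 -1.1] -0.033 [-0.07  0.27 -0.04] 4.0158336870811686e-05 11.3667
```

The fingers closed to 0, so they missed the wheel. I'll look before moving.

Run:
```python
from h import *
i,d,W=cloud("wrist"); s,sd,sW=cloud("side"); np.savez("s2.npz",i=s,d=sd,W=sW)
o=np.hstack([i[60:384,100:420],cv2.resize(s[110:190,210:310],(405,324),interpolation=2)]); cv2.imwrite("pics/w2.png",cv2.convertScaleAbs(o,alpha=1.5))
print(bot.get_tool_pos(),bot.get_clock())
```

```text
[ 0.51061216 -0.04710359  0.16105122] 11.4667
```

View pics/w2.png

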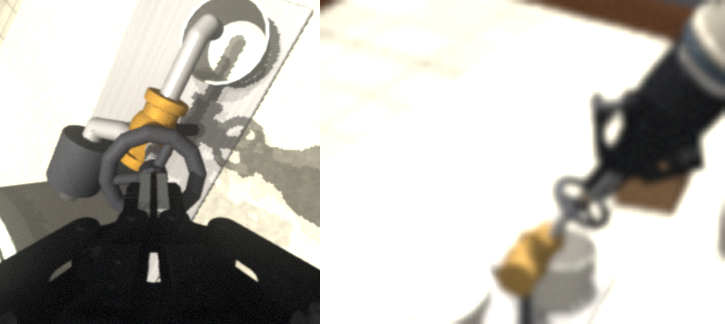

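Run:
```python
from h import *
c=np.array([.501,-.0493,.1752])
i,d,W=cloud("wrist"); np.savez("w3.npz",i=i,d=d,W=W)
D=W-c; ph=np.pi/2+.45; y=R.from_rotvec(N*ph).apply(EY); x=np.cross(y,-N)
for u in (235,243,250,258,265):
    print(u,[(v,*(np.round(1000*np.array([D[v,u]@x,D[v,u]@y,D[v,u]@N])).astype(int)),i[v,u].max()) for v in range(212,285,6)])
print(fit(W,c))
S=np.load("s2.npz")['W']-c; m=(np.linalg.norm(np.nan_to_num(S,nan=9),axis=2)<.06); 
h=S[m]@N; print(np.histogram(h,np.arange(-.05,.07,.01)))
```

```text
235 [(212, np.int64(-4), np.int64(-13), np.int64(-49), np.uint8(146)), (218, np.int64(-20), np.int64(-15), np.int64(-75), np.uint8(97)), (224, np.int64(-24), np.int64(-15), np.int64(-72), np.uint8(150)), (230, np.int64(-30), np.int64(-15), np.int64(-72), np.uint8(110)), (236, np.int64(1), np.int64(-10), np.int64(2), np.uint8(56)), (242, np.int64(-2), np.int64(-10), np.int64(3), np.uint8(35)), (248, np.int64(7), np.int64(-8), np.int64(26), np.uint8(17)), (254, np.int64(7), np.int64(-8), np.int64(32), np.uint8(18)), (260, np.int64(6), np.int64(-7), np.int64(37), np.uint8(17)), (266, np.int64(7), np.int64(-7), np.int64(43), np.uint8(21)), (272, np.int64(14), np.int64(-6), np.int64(58), np.uint8(16)), (278, np.int64(12), np.int64(-6), np.int64(59), np.uint8(22)), (284, np.int64(11), np.int64(-6), np.int64(62), np.uint8(17))]
243 [(212, np.int64(-4), np.int64(-7), np.int64(-49), np.uint8(149)), (218, np.int64(-9), np.int64(-7), np.int64(-49), np.uint8(117)), (224, np.int64(7), np.int64(-5), np.int64(-2), np.uint8(45)), (230, np.int64(7), np.int64(-5), np.int64(6), np.uint8(56)), (236, np.
[... 2617 characters left out ...]
t64(11), np.int64(6), np.int64(39), np.uint8(70)), (260, np.int64(11), np.int64(6), np.int64(44), np.uint8(67)), (266, np.int64(10), np.int64(6), np.int64(48), np.uint8(63)), (272, np.int64(12), np.int64(6), np.int64(55), np.uint8(21)), (278, np.int64(12), np.int64(6), np.int64(59), np.uint8(22)), (284, np.int64(12), np.int64(6), np.int64(62), np.uint8(17))]
(array([ 0.50117244, -0.04965458,  0.17515827]), 0.032031696289777756)
(array([ 9,  6,  5,  0, 46, 59, 12, 13, 20, 18, 15]), array([-5.0000000e-02, -4.0000000e-02, -3.0000000e-02, -2.0000000e-02,
       -1.0000000e-02,  6.9388939e-18,  1.0000000e-02,  2.0000000e-02,
        3.0000000e-02,  4.0000000e-02,  5.0000000e-02,  6.0000000e-02]))
```

The depth picture shows the closed fingertips about 15 to 20 mm above the wheel's mid-plane, although the TCP reads 17 mm below it. So they closed over the hub. A gentle touch on the hub top (12 mm above mid-plane) will calibrate the tip depth.

Run:
```python
from h import *
c=np.array([.501,-.0493,.1752]); p=np.array(bot.get_tool_pos()); h0=(p-c)@N
hit=bot.move_l(p-N*.02,velocity=.01,f_stop=4)
p2=np.array(bot.get_tool_pos()); print(hit,h0,(p2-c)@N,np.array(bot.get_wrist_force()).round(1),bot.get_clock())
bot.move_l(p,velocity=.05)
```

```text
True -0.017246388336406755 -0.018671812606738843 [-1.7 -0.6  2.8] 12.0833
```

Run:
```python
from h import *
c=np.array([.501,-.0493,.1752]); ph=np.pi/2
bot.move_l(c+N*.015,velocity=.1); bot.grip(.085); 
bot.goto(c+N*.013,tool(ph)); print(bot.get_joints(),bot.get_clock())
print(bot.move_l(c-N*.050,tool(ph),velocity=.05,f_stop=8),(np.array(bot.get_tool_pos())-c)@N,np.array(bot.get_wrist_force()).round(1),bot.get_clock())
i,d,W=cloud("wrist"); np.savez("w4.npz",i=i,d=d,W=W); cv2.imwrite("pics/w4.png",cv2.convertScaleAbs(i[100:384],alpha=1.6))
y=R.from_rotvec(N*ph).apply(EY); x=np.cross(y,-N); D=W-c; X,Y,H=D@x,D@y,D@N
for s in(1,-1):
    m=(Y*s>.036)&(Y*s<.075)&(abs(X)<.016)&(H>-.04)&(H<.05); print(s,m.sum(),np.percentile(H[m],[0,2,10,50]).round(4),np.percentile(Y[m]*s,[0,2,50]).round(4), np.percentile(X[m],[2,50,98]).round(3))
```

```text
[-0.44279625 -0.78037939  2.05950299  0.36989365  1.37314975  2.49044097] 14.1
False -0.049633258609674685 [-0.2 -0.3  0.1] 15.5083
1 7350 [-0.0066 -0.001   0.0095  0.0431] [0.0371 0.0417 0.0535] [-0.009  0.007  0.014]
-1 7191 [-0.0067 -0.001   0.0095  0.043 ] [0.0362 0.04   0.0514] [-0.009  0.007  0.014]
```

View pics/w4.png

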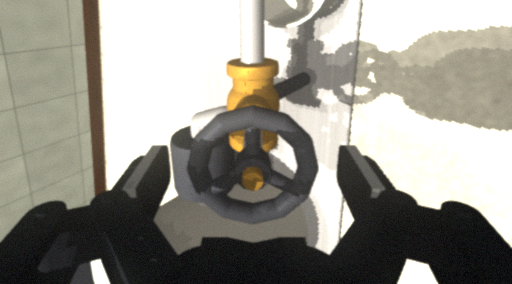

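The wheel (252,165) sits between the open fingers. The tips are only 7 mm below mid-plane, consistent with a 31 mm offset closed and 43 mm open. I'll check the palm clearance, go 5 mm deeper, close, and verify the width.

Run:
```python
from h import *
c=np.array([.501,-.0493,.1752]); ph=np.pi/2
D=np.load("w4.npz")["W"]-c; y=R.from_rotvec(N*ph).apply(EY); x=np.cross(y,-N); X,Y,H=D@x,D@y,D@N
for r in range(.0>1 and 0 or 330,384,9): print(r,[tuple((1000*np.array([X[r,u],Y[r,u],H[r,u]])).round().astype(int).tolist()) for u in(220,252,285)])
m=(abs(Y)<.03)&(abs(X)<.03)&(H>.014); print(m.sum(),np.percentile(H[m],[0,1,5]) if m.any() else 0)
if m.sum()==0 or np.percentile(H[m],1)>.024:
    bot.move_l(c-N*.055,tool(ph),velocity=.03,f_stop=8); bot.grip(0.0)
    print(bot.get_grip_width(),bot.get_grasp_force(),np.array(bot.get_wrist_force()).round(1),np.array(bot.get_torque()).round(2),bot.get_clock())
```

```text
330 [(-124, -30, -91), (-135, -1, -104), (-157, 35, -127)]
339 [(10, -9, 54), (-139, 0, -96), (11, 10, 55)]
348 [(11, -9, 58), (11, 0, 58), (11, 10, 58)]
357 [(11, -8, 61), (11, 0, 61), (11, 10, 62)]
366 [(12, -8, 65), (11, 1, 64), (12, 9, 65)]
375 [(12, -8, 67), (12, 1, 68), (11, 9, 67)]
10766 [0.05230214 0.05379995 0.0554477 ]
0.06092034031945654 63.52594614028931 [-4.8  0.3  5.1] [0.13 0.22 0.17] 16.2417
```

Gripped at 61 mm with 63 N. Now I turn it.

Run:
```python
from h import *
c=np.array([.501,-.0493,.1752]); ph=np.pi/2; J0=bot.get_joints()[5]
t0=np.array(bot.get_torque())@N
a=0
while a<4.3 and bot.get_joints()[5]>-2.4:
    a+=.15; bot.move_l(c+N*(-.055+.004*a),tool(ph+a),velocity=.0006/.3)
    t=np.array(bot.get_torque())@N; f=np.array(bot.get_wrist_force())
    print(round(a,2),f.round(1),round(t,2),round(bot.get_grip_width(),4),round(bot.get_clock(),1))
    if abs(t-t0)>.7 or np.linalg.norm(f)>40: break
```

```text
0.15 [-5.5  0.   5.4] 0.06 0.0607 16.6
0.3 [-5.3  0.5  4.8] 0.07 0.0609 16.9
0.45 [-5.5 -0.6  6. ] 0.14 0.0609 17.3
0.6 [-5.6 -0.8  5.2] 0.04 0.0607 17.6
0.75 [-6.1 -0.9  5.1] 0.11 0.0609 18.0
0.9 [-6.6 -2.2  5.3] 0.11 0.0604 18.3
1.05 [-6.  -1.9  5.7] 0.1 0.0612 18.7
1.2 [-6.  -1.2  4.9] 0.06 0.0611 19.0
1.35 [-4.7 -2.   5.8] 0.11 0.0608 19.4
1.5 [-4.2 -1.6  5.2] 0.12 0.0607 19.7
1.65 [-4.6 -1.   5.8] 0.08 0.0611 20.1
1.8 [-5.2 -2.7  5.7] 0.09 0.061 20.4
1.95 [-4.6 -1.7  6.3] 0.11 0.0609 20.8
2.1 [-4.1 -2.8  6.4] 0.07 0.0609 21.1
2.25 [-3.3 -2.1  6.6] 0.07 0.0607 21.5
2.4 [-2.8 -2.2  6.4] 0.1 0.0608 21.8
2.55 [-3.3 -2.   5.5] 0.05 0.0612 22.2
2.7 [-2.3 -0.8  5.4] 0.08 0.0605 22.5
2.85 [-2.5 -1.4  6.1] 0.08 0.0614 22.9
3.0 [-2.1 -0.7  4.9] 0.04 0.0609 23.2
3.15 [-3.3 -1.6  4.7] 0.07 0.0609 23.6
3.3 [-3.1  0.1  5.3] 0.11 0.0609 23.9
3.45 [-3.7 -1.5  5.9] 0.09 0.061 24.3
3.6 [-2.7 -1.1  5. ] 0.04 0.0609 24.6
3.75 [ 4.7 -1.3  2.2] 0.1 0.0599 25.0
3.9 [ 5.1 -2.   1.5] 0.13 0.0605 25.3
4.05 [-12.8   6.4   2.5] -0.65 0.0603 25.7
4.2 [12.6  0.9 -5.1] -0.37 0.0604 26.0
4.35 [-9.1  3.3 -3.5] 0.1 0.0599 26.4
```

The torque reversed and then slipped at about 4.0 rad, which looks like the stop. To verify, I measure the wheel's rise, turn back with open fingers, regrip, and turn until it stalls.

Run:
```python
from h import *
c=np.array([.501,-.0493,.1752]); ph=np.pi/2
bot.grip(.085)
cw=c+N*.015; i,d,W=cloud("wrist"); np.savez("w5.npz",i=i,d=d,W=W); f,r=fit(W,cw); print("rise",(f-c)@N,((f-c)@EY,(f-c)@U),r)
h=-.055+(f-c)@N; a=3.3
bot.goto(c+N*h,tool(ph+a)); bot.grip(0.0); t0=np.array(bot.get_torque())@N; print(bot.get_grip_width(),t0,np.array(bot.get_wrist_force()).round(1),bot.get_clock())
for k in range(1,9):
    b=a+.08*k; bot.move_l(c+N*(h+.00005*k),tool(ph+b),velocity=.00005/.2)
    t=np.array(bot.get_torque())@N; F=np.array(bot.get_wrist_force())
    print(round(b,2),F.round(1),round(t-t0,2),round(bot.get_clock(),2))
    if t-t0<-.6 or np.linalg.norm(F)>40: break
```

```text
rise 0.015428496300237357 (np.float64(0.0005996871021579493), np.float64(-0.0014536832084114653)) 0.04496027156710625
0.06034474541897585 0.09052017899828609 [-5.8  1.4  4.6] 28.1583
3.38 [-8.7  8.2  5.9] -0.03 28.41
3.46 [-4.2  2.7  5.4] -0.8 28.66
```

It stalls at once with the torque stepping to −0.8 N m. The wheel rose 15.4 mm, or about 3.85 rad, so the valve is at the stop. I'll release, retreat along the stem, and view the grey toggle box from above.

```bash
cat >> h.py <<'E'
by=np.deg2rad(-6.6); BX=np.array([np.cos(by),np.sin(by),0]); BY=np.array([-np.sin(by),np.cos(by),0])
def down(BX):
    z=np.array([0,0,-1.]); x=-BX; return R.from_matrix(np.stack([x,np.cross(z,x),z],1)).as_rotvec()
E
python3 - <<'E'
from h import *
bot.grip(.085); p=np.array(bot.get_tool_pos()); bot.move_l(p+N*.08,velocity=.12)
print(bot.get_tool_pos(),bot.get_clock())
q=np.array(bot.get_tool_pos()); bot.move_l(q+[0,0,.05],velocity=.2) if bot.ik(q+[0,0,.05],bot.get_ee_rot()) is not None else print("noup")
T=np.array([.385,.295,.235]); print(np.round(bot.ik(T,down(BX)),2)); bot.goto(T,down(BX)); 
print(bot.get_joints(),bot.get_clock())
i,d,W=cloud("wrist"); np.savez("t1.npz",i=i,d=d,W=W); cv2.imwrite("pics/t1.png",cv2.convertScaleAbs(i,alpha=1.5))
m=(W[...,2]>.045)&(W[...,2]<.060)&(abs(W[...,0]-.4)<.12)&(abs(W[...,1]-.29)<.08)
n,l,s,ce=cv2.connectedComponentsWithStats(m.astype(np.uint8)); j=1+s[1:,4].argmax(); P=W[l==j]; print("top",cv2.minAreaRect(P[:,:2].astype(np.float32)),P[:,2].mean())
D=W-[.406,.292,0]; 
m=(np.hypot(D[...,0],D[...,1])<.05)&(W[...,2]>.085)&(W[...,2]<.115); P=W[m]; print("pad",m.sum(),P.mean(0),P.min(0),P.max(0),(P@BX).min(),(P@BX).max(),(P@BY).min(),(P@BY).max())
E
```

```text
[ 0.4781627  -0.05461109  0.20703037] 29.85
[ 0.58 -0.21  1.46 -0.    1.89 -0.87]
[ 5.82179182e-01 -2.08112671e-01  1.45841189e+00 -2.62870568e-04
  1.89136433e+00 -8.71986225e-01] 31.6083
top ((0.40551602840423584, 0.2886337637901306), (0.08508319407701492, 0.12965711951255798), 83.58636474609375) 0.054535446955010954
pad 187 [0.40391765 0.2888358  0.10217572] [0.40033449 0.28017085 0.08554517] [0.41080361 0.29737619 0.10850048] 0.36497854676010966 0.3742683523171416 0.3246450504803108 0.3418782010616587
```

View pics/t1.png

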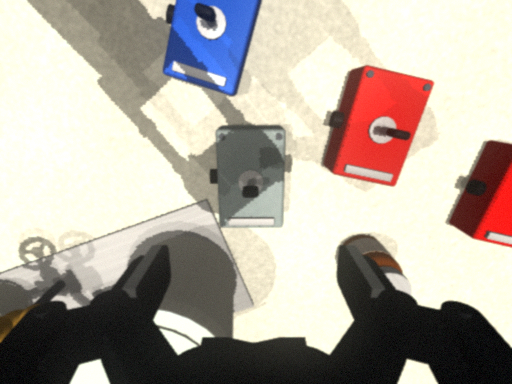

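The view shows the grey box at (250,175), its paddle at (250,190), and the bar at (250,222) on the +x end beside the pail. Both agree with the depth fit. I'll close the fingers, come down behind the paddle on the robot's side, and push along +x.

Run:
```python
from h import *
by=np.deg2rad(-6.4); BX=np.array([np.cos(by),np.sin(by),0]); BY=np.array([-np.sin(by),np.cos(by),0])
ct=np.array([.4050,.2888,0]); s0=-.0045-.011-.014
P=lambda s,z: ct+BX*s+np.array([0,0,z])
bot.grip(0.0); bot.goto(P(s0,.15),down(BX))
print("down hit",bot.move_l(P(s0,.060),velocity=.08,f_stop=6),bot.get_tool_pos(),bot.get_clock())
f0=np.array(bot.get_wrist_force())
hit=bot.move_l(P(.008,.060),velocity=.025,f_stop=9); p=np.array(bot.get_tool_pos())
print(hit,(p-ct)@BX,((np.array(bot.get_wrist_force())-f0)@BX).round(1),bot.get_clock())
i,d,W=cloud("side"); w,wd,wW=cloud("wrist"); np.savez("t2.npz",i=i,W=W,w=w,wW=wW)
o=np.hstack([cv2.resize(i[200:280,205:305],(480,384),interpolation=2),w[:,120:400]]); cv2.imwrite("pics/t2.png",cv2.convertScaleAbs(o,alpha=1.4))
```

```text
down hit False [0.37607264 0.2923425  0.06075804] 34.1333
True 0.0020631315047165005 -2.5 35.35
```

View pics/t2.png

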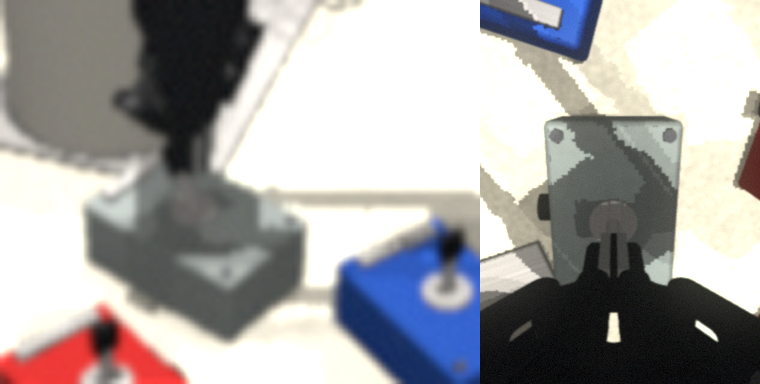

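The fingers hold the paddle over towards the bar (side crop (190,160)). I'll confirm that it's hard against its end, hold, and ease back slowly.

Run:
```python
from h import *
by=np.deg2rad(-6.4); BX=np.array([np.cos(by),np.sin(by),0]); ct=np.array([.4050,.2888,0])
P=lambda s,z: ct+BX*s+np.array([0,0,z])
F=lambda: round(float(np.mean([np.array(bot.get_wrist_force())@BX for _ in range(3)])),1)
bot.dwell(.2); print("held",F(),((np.array(bot.get_tool_pos())-ct)@BX).round(4))
for k in range(6):
    bot.move_l(P(.0025+.001*k,.060),velocity=.01); bot.dwell(.1); f=F(); print(k,f,((np.array(bot.get_tool_pos())-ct)@BX).round(4))
    if f<-14: break
bot.dwell(1.3); print("after hold",F(),bot.get_clock())
bot.move_l(P(-.035,.060),velocity=.03); bot.move_l(P(-.035,.20),velocity=.15)
i,d,W=cloud("wrist"); s,sd,sW=cloud("side"); sc,_,_=cloud("scene")
D=W-ct; m=(np.hypot(D[...,0],D[...,1])<.05)&(W[...,2]>.085)&(W[...,2]<.115); Q=W[m]; print("paddle s",((Q-ct)@BX).min(),((Q-ct)@BX).max(),Q[:,2].max(),m.sum(),bot.get_clock())
o=np.zeros((600,800,3),np.uint8); o[:300,:400]=cv2.resize(i,(400,300)); o[:300,400:]=cv2.resize(s[140:290,130:330],(400,300)); o[300:,:]=cv2.resize(sc[175:280,65:345],(800,300)); cv2.imwrite("pics/end.png",cv2.convertScaleAbs(o,alpha=1.5))
```

```text
held -2.0 0.0016
0 -3.9 0.002
1 -6.8 0.0022
2 -10.1 0.0023
3 -15.4 0.0023
after hold -14.8 38.4917
paddle s -0.004397889122866694 0.003577813663312726 0.10788387306327568 242 41.225
```

View pics/end.png

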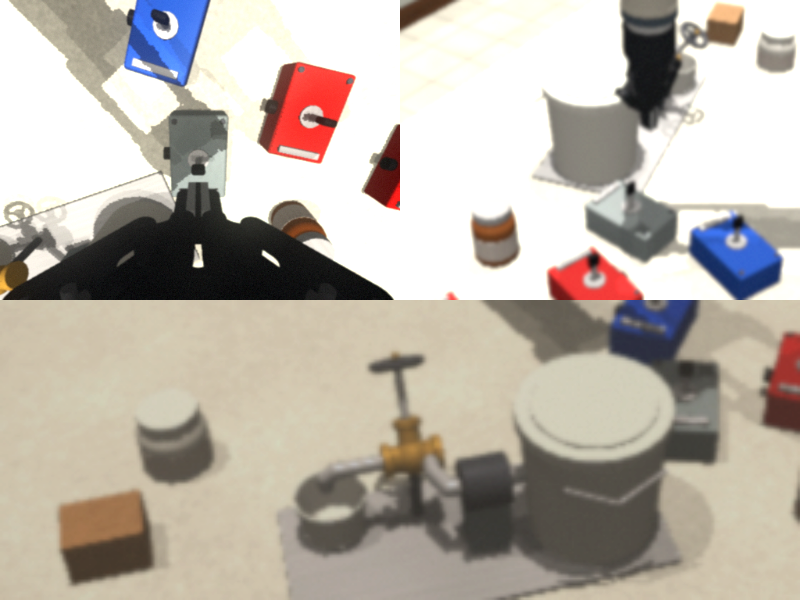

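The force rose with no further travel, so the paddle was on its end stop. It is now upright again, the valve stem is raised, and the tubs, carton and jar stand where they were.

```bash
python3 -c "
from rig import bot
print(bot.hand_in())"
```

```text
the job is handed in; nothing more can be done
None
```

I opened the valve to its stop, then pushed the grey pump toggle fully over to the bar, held it there for more than 1.3 s, and let it spring back upright. The job is handed in at about 41 s of robot time, the tubs, carton and jar were not moved, and no verdict was shown.

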